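# Fit the matching pusher comb into the portioning bed

### The job

Of the three blue pusher combs, find the one whose teeth match the gaps between the fins of the portioning bed. Lay it flat on the landing in front of the fins, teeth towards them but not yet more than a little way in, and let go; then push it along the bed so that its teeth slide between the fins until it is fully home, its back bar against the fins, and leave it there. Leave the other two combs, the knife, the trays and the bottle where they are.

Things in the scene. Friction and masses are not known exactly. Their poses are not given: they have to be found in the camera images.
- bed: Portioning bed, fixed: aluminium plate, x -130 to +120 mm, 174 mm wide, top 8 mm above the worktop. Origin: on the worktop; x points from the open front (robot's side) along the fins. Five upright steel fins stand on the plate from x = -20 to +90 mm. In front of them is a bare landing between two side rails (x -130 to -20 mm, inner faces 152 mm apart, tops 22 mm above the worktop).
- bed_fins (a point): Top of the middle fin's rounded front end (bed x -20 mm, y 0, 48 mm above the worktop; bed's axes). Fins: 6 mm thick, 40 mm high, 30 mm apart centre to centre (bed y -60, -30, 0, 30, 60), so four gaps of 24 mm. Tie bars, tops 56 mm above the worktop, cross the fins' tops 20 and 100 mm farther along x, so a comb goes in only from the front.
- bed_landing (a point): Where a comb's grip point is when the comb lies flat on the landing, mid-way between the rails, its tooth ends 7 mm short of the fins (bed x -100 mm, y 0, 53 mm above the worktop; bed's axes).
- bed_home (a point): Where the matching comb's grip point is when it is fully home, its back bar touching the fins' front ends (bed x -33 mm, y 0, 53 mm above the worktop; bed's axes).
- comb_a_grip (a point): Grip of a blue pusher comb whose four teeth are 24 mm apart, centre to centre (90 mm over the outer teeth). The grip is an upright rib, 14 mm thick (x), 60 mm long (y), on the middle of the comb's back bar, its top 70 mm above the comb's underside. This point: middle of the rib, 45 mm above the underside. x: the way the teeth point; y: along the bar; z: up.
- comb_b_grip (a point): Grip of a blue pusher comb whose four teeth are 36 mm apart, centre to centre (126 mm over the outer teeth). The grip is an upright rib, 14 mm thick (x), 60 mm long (y), on the middle of the comb's back bar, its top 70 mm above the comb's underside. This point: middle of the rib, 45 mm above the underside. x: the way the teeth point; y: along the bar; z: up.
- comb_c_grip (a point): Grip of a blue pusher comb whose four teeth are 30 mm apart, centre to centre (108 mm over the outer teeth). The grip is an upright rib, 14 mm thick (x), 60 mm long (y), on the middle of the comb's back bar, its top 70 mm above the comb's underside. This point: middle of the rib, 45 mm above the underside. x: the way the teeth point; y: along the bar; z: up.
- comb_a: Blue plastic comb lying flat, about 0.2 kg; carries comb_a_grip; origin 45 mm below that point, at the underside; same axes. Back bar 140 mm (y) x 26 mm (x) x 20 mm high, centred on the origin; four teeth 18 mm wide, 20 mm high reach 60 mm beyond its front (+x), ends rounded, so it runs from x = -13 to +73 mm. The three combs differ only in tooth spacing.
- comb_b: Blue plastic comb lying flat, about 0.2 kg; carries comb_b_grip; origin 45 mm below that point, at the underside; same axes. Back bar 140 mm (y) x 26 mm (x) x 20 mm high, centred on the origin; four teeth 18 mm wide, 20 mm high reach 60 mm beyond its front (+x), ends rounded, so it runs from x = -13 to +73 mm. The three combs differ only in tooth spacing.
- comb_c: Blue plastic comb lying flat, about 0.2 kg; carries comb_c_grip; origin 45 mm below that point, at the underside; same axes. Back bar 140 mm (y) x 26 mm (x) x 20 mm high, centred on the origin; four teeth 18 mm wide, 20 mm high reach 60 mm beyond its front (+x), ends rounded, so it runs from x = -13 to +73 mm. The three combs differ only in tooth spacing.
- knife: Bystander: boning knife with white handle, lying on the worktop beyond the bed, 280 mm long, 32 mm wide and 22 mm high. Origin on the worktop where handle meets blade; x along the blade.
- trays: Bystander: stack of black packing trays, 160 (x) x 220 (y) x 40 mm. Origin under its centre.
- bottle: Bystander: upright clear bottle with white cap, 68 mm across, 190 mm high. Origin under its centre.
Things that resemble listed ones, but are neither listed nor needed, are in the scene too. What is shaped like the comb_c but orange is not meant.

How it is judged:
By the outcome, as a careful person would: the job done as asked, in the order asked, and still so for the second after the job is handed in, with the robot touching nothing.
It also fails if it takes over 51 s, if anything falls off the work surface, if the arm or the gripper's body presses on something with over 40 N, if the wrist force passes 120 N, or if a joint passes its speed limit or range.

### The arm

A 6-joint arm with a two-finger parallel gripper is mounted at the origin on the work surface. World frame = base frame: x ahead of the robot, y to its left, z up, the work surface at z = 0. Lengths are in m, angles in rad, forces in N, time in s.
With the tool pointing down it reaches from about 0.25 to 0.8 m from the base axis. Payload 8.5 kg.
Tool frame: the origin (TCP) lies midway between the tips of the shut fingers; the grasp point (between the pads) lies 19 mm behind it; z points along the fingers, y is the line along which they close (so a half turn about z gives the same grasp; the last joint's range is limited). The gripper opens to 85 mm and grips with 20 to 120 N. Pads are 22 mm wide; open, the fingers measure 114 mm over their backs; the gripper's body (76 mm by 85 mm) begins 54 mm behind the grasp point. The pads swing forward as they close: fully open they stand 13 mm farther back than shut.
Start: joints at [1.349, 0.238, -0.013, 1.319, 0, 1.571], TCP at [0.115, 0.512, 0.231] pointing down, gripper open.
Joint ranges: [-2.66, 2.66], [-1.03, 1.9], [-1.14, 1.46], [-1.82, 2.27], [-1.45, 1.34], [-3.14, 3.14]. Speed limits (rad/s): [2.22, 2.22, 2.79, 3.14, 3.14, 3.14].

### API

Orientations are given as a 3x3 rotation matrix whose columns are the frame's x, y, z axes.
In Python, from plant import * gives the robot as it stands. The module is installed in compiled form; this text tells all that it offers.
- The arm moves only by the tool step_arm, never from a script. Its argument "series" is a list of rows, each a list of 2 entries, a list of its own where there are three numbers: the shift along the tool's x, y, z in units of 0.15 m (1.0 is 0.15 m), then the turn, a rotation vector about the tool's x, y, z in units of 2 pi rad (1.0 is 2 pi rad). In form: [[[dx, dy, dz], [ax, ay, az]], ...]. A call has 1 to 8 rows; each row is the pose to reach, as a shift and turn from the pose commanded when the call began, along the tool's axes at that moment, turning the shorter way round; what a row does not reach only later rows make up. A row lasts 1/12 s, in which the tool goes at most 41.7 mm and 7.16 degrees, less where a joint would pass 70% of its speed; a pose out of reach is approached as far as the arm can. A call with a number of a shift or a turn outside -1 to 1 is refused whole. A call with a gripper value outside its range is refused whole. "gripper" is the opening, from 0 (shut) to 1 (fully open), set as the call begins (left out, the last holds). The fingers move at their own pace and stop on an object; the grip force is fixed at half the most. Time passes only in rows, so rows that repeat a pose let the fingers close. It gives the time, the measured TCP pose, the force, the opening and the grip force at its end, in the units of the state.
- state(): the state, without advancing time (a new reading comes with each control period).
- capture(name): name is "scene" or "top" or "wrist"; returns the picture (384x512x3 uint8, blue, green, red); there is no depth.
- camera_params(name): a dict with "mtx" (3x3 intrinsics, pixels), "origin" and "rotation" of the camera in the world. Camera axes: x right, y down, z forward; pixel columns grow to the right and rows downward; lengths in m; the calibration is good to about 2 mm. A picture is of the moment at which its call begins: read the wrist's pose just before it. camera_params takes no time and is no camera call; for the wrist camera it gives the pose at the moment of the call.
- hand_in(): hands the job in; it is judged then, once.
Trained networks look in the newest picture that a camera, given by its name, has taken for a name from the list of things; names that differ only in an ending like _2 or _b are one class to them, and where a whole thing is asked for, a point or a joint stands for the part that bears it (a point fixed in the world has none). Each returns a list of dicts, best first, with "conf" (0 to 1); they miss things now and then, are a little off and sometimes report something else, mostly with a low value. They report only what shows in the picture. A call takes as long as a camera call. They do not tell look-alikes from the thing itself.
- trace(target, camera): "mask" (384x512 bool, what is visible of it) and "pixel" ([column, row] in pixels, amid what is visible of it).
- pinpoint(target, camera): "pixel" ([column, row] in pixels: a listed point, or the origin of a listed thing).
The state is a dict: "time_s": time; "qpos": joint angles; "dq": joint speeds; "joint_efforts": joint torques, N m; "eef_pos": TCP position; "ee_rot": TCP orientation; "wrist_force": force on the tool from outside, world axes, zero at the start; "torque": the same for the moment, N m; "finger_gap": opening from 0.0 (shut) to 1.0 (fully open); "gripper_force": force on a finger pad.
Only numpy, scipy, OpenCV 4.12 (cv2) and the standard library are available. Lean on these libraries where they do the work, as an engineer would, in place of code of your own. Each camera call takes 0.05 s, during which the arm holds its last target. There are 200 camera calls.

## Working session

There is one attempt and no reset: what is moved stays moved. The work goes in short steps, Python scripts to look and compute and a tool call to move; the robot and the scene stay as the last step left them, time stands still between calls to the robot, and variables do not carry over. Pictures are saved under pics/ and viewed, at most 10 in all, crops included, and the job is handed in when it is done.

Besides the shell and the picture viewer there is one more tool, called after "Call:" as name(argument=value, ...) on one line, values as JSON. step_arm: Moves the arm, as the interface text tells. Shifts and turns lie within -1 to 1; 1 stands for 0.15 m of shift or 2 pi rad of turn. Its arguments: {"type":"object","properties":{"series":{"type":"array"},"gripper":{"type":"number"}},"required":["series"]}

```bash
mkdir -p pics
cat > h.py <<'E'
from plant import *
import numpy as np, cv2
def P(c):
    p=camera_params(c);return np.array(p["mtx"]),np.array(p["origin"]),np.array(p["rotation"])
def ray(c,px,p=None):
    K,o,R=p or P(c);d=R@np.linalg.solve(K,[px[0],px[1],1.]);return o,d/np.linalg.norm(d)
def atz(c,px,z,p=None):
    o,d=ray(c,px,p);return o+d*(z-o[2])/d[2]
def tri(rays):
    A=np.zeros((3,3));b=np.zeros(3)
    for o,d in rays:
        M=np.eye(3)-np.outer(d,d);A+=M;b+=M@o
    x=np.linalg.solve(A,b);return x,[float(np.linalg.norm((np.eye(3)-np.outer(d,d))@(x-o))) for o,d in rays]
def proj(c,X,p=None):
    K,o,R=p or P(c);v=K@(R.T@(np.array(X)-o));return v[:2]/v[2]
E
python3 - <<'E'
from h import *
np.set_printoptions(precision=4,suppress=True)
a=capture("scene");b=capture("top")
cv2.imwrite("pics/s.png",cv2.resize(a,(800,600)));cv2.imwrite("pics/t.png",cv2.resize(b,(800,600)))
for c in("scene","top"):
    print(c,P(c)[1])
    for t in["comb_c_grip","comb_c","bed","bed_fins","bed_landing","bed_home"]:
        for d in pinpoint(t,c): 
            print(t,np.round(d["pixel"],1),round(d["conf"],2),atz(c,d["pixel"],{"comb_c_grip":.045,"bed_fins":.048,"bed_landing":.053,"bed_home":.053}.get(t,0)))
print(state()["time_s"],state()["finger_gap"])
E
```

```text
scene [1.2821 0.188  1.072 ]
comb_c_grip [291.1 231. ] 0.98 [0.6166 0.1066 0.045 ]
comb_c_grip [237.8 146.1] 0.87 [ 0.3038 -0.1617  0.045 ]
comb_c_grip [223.8 183.7] 0.62 [ 0.4884 -0.1551  0.045 ]
comb_c [369.3 212.4] 0.88 [0.4478 0.3411 0.    ]
comb_c [288.6 241.6] 0.82 [0.6286 0.1038 0.    ]
comb_c [315.4 196.4] 0.67 [0.4268 0.1543 0.    ]
comb_c [235.5 152.4] 0.57 [ 0.2954 -0.1756  0.    ]
bed [222.1 216.9] 0.86 [ 0.5918 -0.1307  0.    ]
bed [292.  240.6] 0.52 [0.6222 0.1134 0.    ]
bed_fins [223.7 202.5] 0.65 [ 0.5668 -0.1294  0.048 ]
bed_landing [224.9 181.6] 0.65 [ 0.4848 -0.1518  0.053 ]
bed_home [221.5 200.1] 0.93 [ 0.5628 -0.1379  0.053 ]
top [ 0.4037 -0.0205  1.1521]
comb_c_grip [312.9 290. ] 0.87 [ 0.2908 -0.1611  0.045 ]
comb_c_grip [109.5 153.6] 0.74 [0.6479 0.3833 0.045 ]
comb_c_grip [214.6 160.6] 0.67 [0.6294 0.0983 0.045 ]
comb_c [213.  164.7] 0.79 [0.6269 0.1074 0.    ]
comb_c [196.7 234.3] 0.74 [0.4331 0.1486 0.    ]
comb_c [314.1 288.6] 0.63 [ 0.2899 -0.1701  0.    ]
bed [299.5 177.3] 0.78 [ 0.592  -0.1338  0.    ]
bed_fins [306.2 181.4] 0.65 [ 0.5732 -0.1467  0.048 ]
bed_landing [312.  212.2] 0.92 [ 0.4909 -0.1604  0.053 ]
bed_landing [307.8 189.2] 0.7 [ 0.5516 -0.1502  0.053 ]
bed_home [306.2 189.4] 0.57 [ 0.5511 -0.1459  0.053 ]
0.7 1.0005001781012839
```

View pics/s.png

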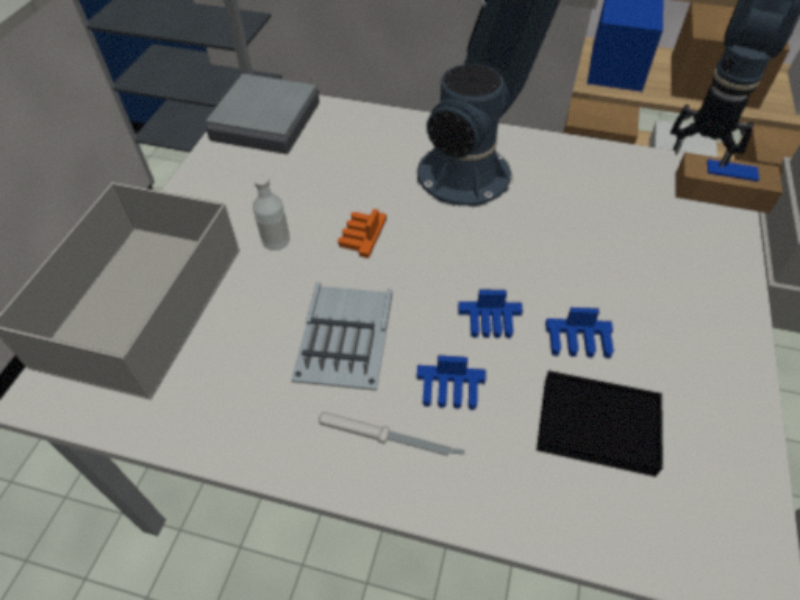

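View pics/t.png

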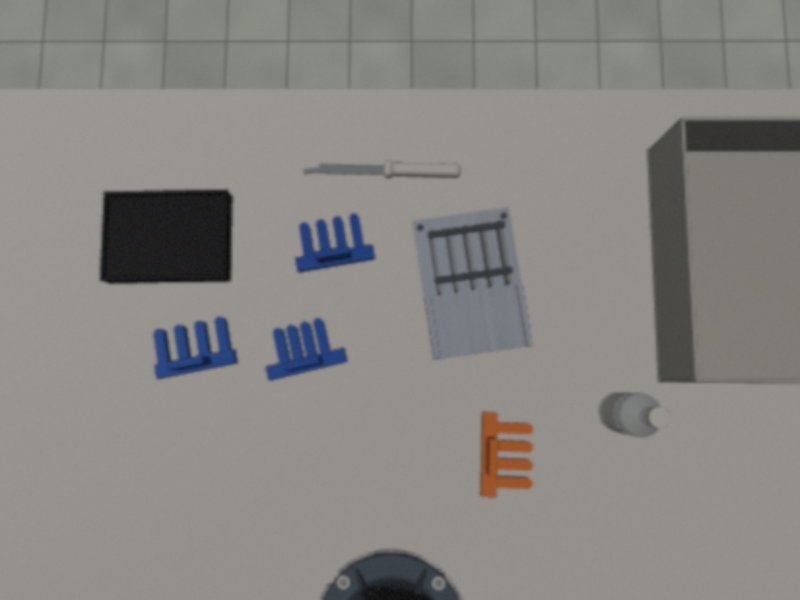

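The blue combs show in the 800x600 top view at (335,240), (195,350) and (305,350). The scene view has them at (452,375), (580,330) and (490,310). The orange look-alike is at (505,455) in the top view. The bed is at (475,285), with its open front towards the robot.

Candidates in the top view:
- (335,240): medium spacing, probably comb_c.
- (195,350): wide spacing, comb_b.
- (305,350): narrow spacing, comb_a.
- (505,455): orange, excluded.

I'll check the choice in a rectified crop.

```bash
cat > m.py <<'E'
from h import *
np.set_printoptions(precision=4,suppress=True)
def rect(img,c,cx,cy,z,w=.2,s=1500,p=None):
    # up=+x, left=+y ; returns image, pixel->world
    n=int(w*s)
    W=[(cx+w/2,cy+w/2),(cx+w/2,cy-w/2),(cx-w/2,cy-w/2),(cx-w/2,cy+w/2)]
    src=np.float32([proj(c,[a,b,z],p) for a,b in W]);H=cv2.getPerspectiveTransform(src,np.float32([[0,0],[n,0],[n,n],[0,n]]))
    return cv2.warpPerspective(img,H,(n,n),flags=cv2.INTER_CUBIC)
E
python3 - <<'E'
from m import *
a=capture("top");s=capture("scene");T=[]
for x,y in[(.63,.10),(.425,.36),(.425,.165)]:
    T.append(np.vstack([rect(a,"top",x,y,.02,.18),rect(s,"scene",x,y,.02,.18)]))
cv2.imwrite("pics/c.png",cv2.resize(np.hstack(T),(798,532)))
# teeth pitch from top
for t in T:
    r=t[:270];m=((r[...,0].astype(int)-r[...,2])>60).astype(np.uint8)
    (c,(w,h),an)=cv2.minAreaRect(cv2.findNonZero(m)); print("rect mm",c,w/1.5,h/1.5,an)
    box=cv2.boxPoints(((c[0],c[1]),(w,h),an));
    best=None
    for ang in np.arange(-20,20,.5):
        q=cv2.warpAffine(m,cv2.getRotationMatrix2D(c,ang,1),(270,270))
        v=q.sum(0).astype(float).var()
        if best is None or v>best[0]: best=(v,ang,q)
    q=best[2]; rows=np.where(q.any(1))[0]; row=rows[0]+30
    d=np.diff(q[row].astype(int)); u=np.where(d==1)[0];e=np.where(d==-1)[0]
    print("ang",best[1],"teeth mid mm",(u+e[:len(u)])/3,"over outer",(e[-1]-u[0])/1.5)
E
```

```text
rect mm (122.84798431396484, 101.16400909423828) 82.22768147786458 134.16409301757812 79.69515228271484
ang -10.0 teeth mid mm [ 37.      66.6667  97.     126.6667] over outer 103.33333333333333
rect mm (154.88478088378906, 73.62230682373047) 81.45467122395833 136.64798990885416 78.50856018066406
ang -11.5 teeth mid mm [ 49.      84.6667 121.     156.6667] over outer 124.0
rect mm (148.23532104492188, 72.94117736816406) 81.49196879069011 135.17317708333334 75.96376037597656
ang -13.5 teeth mid mm [ 63.      86.6667 110.3333 134.6667] over outer 85.33333333333333
```

View pics/c.png

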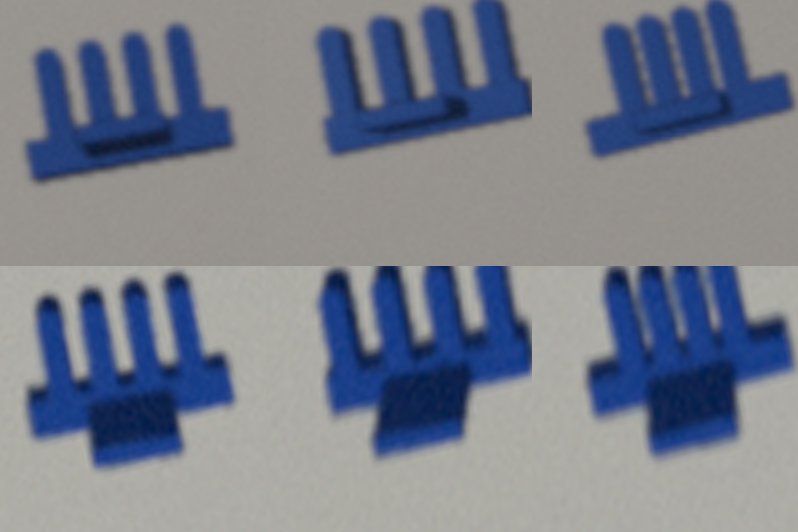

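The middle-spaced comb, left in the crop, measures 30 mm between teeth and about 108 mm over them, so it is comb_c. It stands near world (0.623, 0.103) with a yaw of about +10°.

```bash
cat >> m.py <<'E'
from scipy.spatial.transform import Rotation as Ro
def Rd(yaw,flip=0): # tool z down, tool y along heading yaw(deg)
    a=np.radians(yaw+180*flip);y=np.array([np.cos(a),np.sin(a),0]);z=np.array([0,0,-1.]);return np.c_[np.cross(y,z),y,z]
def go(p,R):
    s=state();R0=np.array(s["ee_rot"]);d=R0.T@(np.array(p)-s["eef_pos"])/.15;r=Ro.from_matrix(R0.T@R).as_rotvec()/(2*np.pi)
    print("shift",d,"turn",r,"rows>=",max(np.linalg.norm(d)*.15/.0417,np.linalg.norm(r)*360/7.16));
E
python3 - <<'E'
from m import *
s=state();print(s["eef_pos"],s["ee_rot"],s["qpos"],s["time_s"])
K,o,R=P("wrist");E=np.array(s["ee_rot"]);print("cam in tool",E.T@(o-s["eef_pos"]),E.T@R,K)
for f in(0,1): go([.55,.10,.25],Rd(10,f))
E
```

```text
[0.1155 0.5121 0.2313] [[-0.9755  0.22   -0.    ]
 [ 0.22    0.9755 -0.    ]
 [-0.     -0.     -1.    ]] [ 1.349   0.2382 -0.0135  1.3192 -0.      1.5708] 0.8
cam in tool [ 0.0639 -0.0002 -0.142 ] [[-0.0005 -0.9658 -0.2594]
 [ 1.     -0.0004 -0.0004]
 [ 0.0002 -0.2594  0.9658]] [[322.4513   0.     251.4256]
 [  0.     322.4513 195.3066]
 [  0.       0.       1.    ]]
shift [-3.4303 -2.0428 -0.1245] turn [-0.      0.      0.1869] rows>= 14.368359166339415
shift [-3.4303 -2.0428 -0.1245] turn [-0.     -0.     -0.3131] rows>= 15.74154500884145
```

Call:
step_arm(series=[[[-1, -0.6, 0], [0, 0, 0]], [[-1, -0.6, 0], [0, 0, 0]], [[-1, -0.6, 0], [0, 0, 0]], [[-1, -0.6, 0], [0, 0, 0]]])

```text
time_s: 1.13
eef_pos: [0.2367, 0.3958, 0.2313]
ee_rot: [[-0.976, 0.219, 0.0], [0.219, 0.976, -0.0], [-0.0, 0.0, -1.0]]
wrist_force: [1.2, 0.2, 0.3]
finger_gap: 1.002
gripper_force: 0.0
```

Call:
step_arm(series=[[[-1, -0.6, 0], [0, 0, 0]], [[-1, -0.6, 0], [0, 0, 0]], [[-1, -0.6, 0], [0, 0, 0]], [[-1, -0.6, 0], [0, 0, 0]]])

```text
time_s: 1.47
eef_pos: [0.3577, 0.2803, 0.2316]
ee_rot: [[-0.976, 0.22, 0.001], [0.22, 0.976, 0.0], [-0.0, 0.001, -1.0]]
wrist_force: [0.7, 2.1, -0.0]
finger_gap: 1.001
gripper_force: 0.0
```

Call:
step_arm(series=[[[-1, -0.6, 0], [0, 0, 0.187]], [[-1, -0.6, 0], [0, 0, 0.187]], [[-1, -0.6, 0], [0, 0, 0.187]], [[-1, -0.6, 0], [0, 0, 0.187]], [[-1, -0.6, 0], [0, 0, 0.187]], [[-1, -0.6, 0], [0, 0, 0.187]], [[-1, -0.6, 0], [0, 0, 0.187]], [[-1, -0.6, 0], [0, 0, 0.187]]])

```text
time_s: 2.13
eef_pos: [0.4834, 0.1605, 0.2311]
ee_rot: [[-0.335, 0.942, -0.0], [0.942, 0.335, -0.0], [-0.0, -0.0, -1.0]]
wrist_force: [0.1, -0.1, -0.2]
finger_gap: 1.002
gripper_force: 0.0
```

Run:
```python
from m import *
s=state();print(s["eef_pos"],s["time_s"],s["qpos"]);go([.59,.09,.25],Rd(10))
```

```text
[0.4834 0.1605 0.2311] 2.1333 [ 0.3207  0.2117 -0.049   1.3104 -0.0001  1.55  ]
shift [-0.6811  0.512  -0.1259] turn [-0.0001  0.      0.0266] rows>= 3.0982786920246372
```

Call:
step_arm(series=[[[-0.68, 0.51, -0.12], [0, 0, 0.027]], [[-0.68, 0.51, -0.12], [0, 0, 0.027]], [[-0.68, 0.51, -0.12], [0, 0, 0.027]], [[-0.68, 0.51, -0.12], [0, 0, 0.027]], [[-0.68, 0.51, -0.12], [0, 0, 0.027]]])

```text
time_s: 2.55
eef_pos: [0.5916, 0.09, 0.2486]
ee_rot: [[-0.176, 0.984, -0.0], [0.984, 0.176, -0.0], [-0.0, -0.0, -1.0]]
wrist_force: [-1.3, 0.4, -0.6]
finger_gap: 0.999
gripper_force: 0.0
```

Run:
```python
from m import *
import pickle
s=state();p=P("wrist");im=capture("wrist");print(s["eef_pos"],s["qpos"])
pickle.dump((p,im),open("w1.pkl","wb"))
for t,z in[("comb_c_grip",.045),("comb_c",0),("bed_fins",.048),("bed_landing",.053),("bed_home",.053),("bed",0)]:
    for d in pinpoint(t,"wrist"): print(t,np.round(d["pixel"],1),round(d["conf"],2),atz("wrist",d["pixel"],z,p))
cv2.imwrite("pics/w1.png",cv2.resize(im,(800,600)))
```

```text
[0.5916 0.09   0.2486] [ 0.151   0.3629  0.209   1.4172 -0.0002  1.545 ]
comb_c_grip [284.7 161.2] 0.87 [0.6265 0.1063 0.045 ]
comb_c [126.7  90.3] 0.66 [0.4364 0.1488 0.    ]
comb_c [280.  158.3] 0.66 [0.626  0.1026 0.    ]
bed_fins [201.7 345. ] 0.74 [ 0.5703 -0.1395  0.048 ]
bed_fins [114.4  92.6] 0.45 [0.4421 0.145  0.048 ]
bed_home [190.6 346.5] 0.71 [ 0.5572 -0.1398  0.053 ]
bed_home [203.8 345.7] 0.63 [ 0.5732 -0.1357  0.053 ]
bed_home [129.8  91.3] 0.53 [0.4592 0.1491 0.053 ]
bed [219.9 322.1] 0.78 [ 0.5887 -0.1384  0.    ]
```

View pics/w1.png

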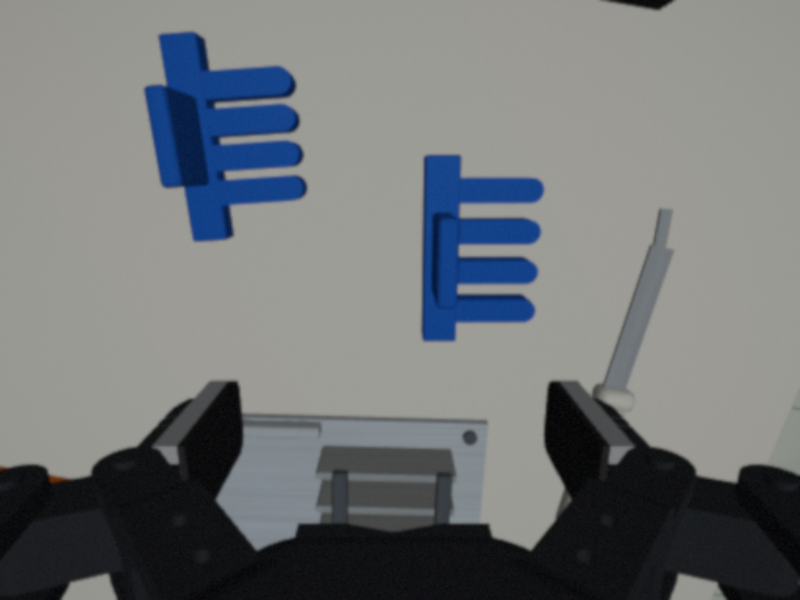

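The wrist view shows comb_c at (440,250) with its rib top at (447,260) and its teeth pointing right. Comb_a is at (200,140) and the bed is at the bottom, partly hidden. I'll fit box models of the comb and the bed to their silhouettes across the views, leaving height free.

```bash
cat > fit.py <<'E'
from m import *
from scipy.optimize import minimize
def box(x0,x1,y0,y1,z0,z1): return np.array([[x,y,z] for x in(x0,x1) for y in(y0,y1) for z in(z0,z1)])
COMB=[box(-.013,.013,-.07,.07,0,.02),box(-.007,.007,-.03,.03,.02,.07)]
for k in(-1.5,-.5,.5,1.5):
    a=np.linspace(-np.pi/2,np.pi/2,9);o=np.c_[.064+.009*np.cos(a),.03*k+.009*np.sin(a)];o=np.r_[[[.013,.03*k-.009],[.013,.03*k+.009]],o]
    COMB.append(np.r_[np.c_[o,0*o[:,0]],np.c_[o,0*o[:,0]+.02]])
BED=[box(-.13,.12,-.087,.087,0,.008)]+[box(-.13,-.02,s*.0815-.0055,s*.0815+.0055,.008,.022) for s in(-1,1)]+[box(-.02,.09,.03*k-.003,.03*k+.003,.008,.048) for k in range(-2,3)]+[box(x-.005,x+.005,-.066,.066,.046,.056) for x in(0,.08)]
def render(M,v,p,S=4):
    K,o,R=p;c,s=np.cos(v[3]),np.sin(v[3]);Z=np.array([[c,-s,0],[s,c,0],[0,0,1]])
    m=np.zeros((384,512),np.uint8)
    for b in M:
        q=(K@(R.T@((b@Z.T+v[:3])-o).T)).T;q=q[:,:2]/q[:,2:]
        h=cv2.convexHull((q*16).astype(np.float32)).round().astype(np.int32);cv2.fillConvexPoly(m,h,255,cv2.LINE_AA,4)
    return m/255.
def fit(M,v0,obs): # obs list of (mask float,params,valid)
    f=lambda v:sum(np.abs((cv2.GaussianBlur(render(M,v,p),(0,0),1.2)-cv2.GaussianBlur(np.float64(m),(0,0),1.2))*w).sum()/max(m.sum(),1) for m,p,w in obs)
    v=np.array(v0,float)
    for st in(.012,.004):
        S=np.vstack([v]+[v+st*e for e in np.diag([1,1,.7,4])]);r=minimize(f,v,method="Nelder-Mead",options=dict(initial_simplex=S,xatol=1e-5,fatol=1e-6,maxiter=400));v=r.x
    return v,r.fun
def blue(im,c=None,rad=60):
    i=im.astype(int);m=(i[...,0]-i[...,2]>50)
    n,l,st,ce=cv2.connectedComponentsWithStats(m.astype(np.uint8));k=1+np.argmin([np.hypot(*(ce[j]-c))+(1e4 if st[j,4]<80 else 0) for j in range(1,n)])
    return (l==k).astype(float)
E
python3 - <<'E'
from fit import *
import pickle
one=np.ones((384,512));O=[]
p,im=pickle.load(open("w1.pkl","rb"));O.append((blue(im,proj("wrist",[.65,.105,.02],p)),p,one))
B=[]
for c in("scene","top"):
    im=capture(c);pp=P(c);m=blue(im,proj(c,[.65,.105,.02]));
    O.append((m,pp,one))
    t=trace("bed",c)
    for d in t[:2]: print(c,d["conf"],d["pixel"],d["mask"].sum())
    B.append((t[0]["mask"].astype(float),pp,one))
print([o[0].sum() for o in O])
for S in([O[0]],O[1:],O): v,r=fit(COMB,[.625,.104,0,.17],S);print("comb",v,np.degrees(v[3]),r)
for S in([B[0]],[B[1]],B): v,r=fit(BED,[.59,-.135,0,.13],S);print("bed",v,np.degrees(v[3]),r)
E
```

```text
Traceback (most recent call last):
IndexError: list index out of range
```

Run:
```python
from fit import *
import pickle
one=np.ones((384,512));O=[]
p,im=pickle.load(open("w1.pkl","rb"));O.append((blue(im,proj("wrist",[.65,.105,.02],p)),p,one))
B=[]
for c in("scene","top"):
    im=capture(c);pp=P(c);m=blue(im,proj(c,[.65,.105,.02]));
    print(c,m.sum());O.append((m,pp,one))
    t=trace("bed",c)
    for d in t[:2]: print(c,d["conf"],d["pixel"],d["mask"].sum())
    if t:B.append((t[0]["mask"].astype(float),pp,one))
for S in([O[0]],O[1:2],O[2:]): v,r=fit(COMB,[.625,.104,0,.17],S);print("comb",v,np.degrees(v[3]),r)
for b in B: v,r=fit(BED,[.59,-.135,0,.13],[b]);print("bed",v,np.degrees(v[3]),r)
```

```text
scene 851.0
scene 0.58 [220.4, 217.0] 3371
top 330.0
top 0.8 [300.8, 182.2] 5656
comb [ 0.6293  0.1007 -0.012   0.1758] 10.073835954896671 0.1049085168223498
comb [ 0.5628  0.0936 -0.1033  0.17  ] 9.739596225360794 0.21379201438732745
comb [ 0.9345  0.1451 -1.2756  1.9931] 114.19475432423799 0.4120790272186294
bed [ 0.5745 -0.1456 -0.0261  0.1492] 8.549076052765093 0.019935942727995627
bed [ 0.5922 -0.1412 -0.0269  0.1426] 8.170901080261867 0.015119549861804476
```

Run:
```python
from fit import *
import pickle
one=np.ones((384,512));O=[]
p,im=pickle.load(open("w1.pkl","rb"));O.append((blue(im,proj("wrist",[.65,.105,.02],p)),p,one))
B=[]
for c,f in(("scene","s"),("top","t")):
    O.append((blue(cv2.resize(cv2.imread(f"pics/{f}.png"),(512,384),interpolation=cv2.INTER_AREA),proj(c,[.65,.105,.02])),P(c),one))
    t=trace("bed",c)
    if t:B.append((t[0]["mask"].astype(float),P(c),one))
print([o[0].sum() for o in O])
for S in(O[:1],O[1:],O): v,r=fit(COMB,[.625,.104,0,.17],S);print("comb",v,np.degrees(v[3]),r,np.array(v[:3])+[0,0,.045])
v,r=fit(BED,[.59,-.135,0,.14],B);print("bed",len(B),v,np.degrees(v[3]),r)
c,s=np.cos(v[3]),np.sin(v[3]);
for n,x,z in(("fins",-.02,.048),("land",-.1,.053),("home",-.033,.053)): print(n,v[0]+c*x,v[1]+s*x,v[2]+z)
go([.627,.103,.10],Rd(10));print(state()["time_s"])
```

```text
[np.float64(5818.0), np.float64(844.0), np.float64(813.0)]
comb [ 0.6293  0.1007 -0.012   0.1758] 10.073835954896671 0.1049085168223498 [0.6293 0.1007 0.033 ]
comb [ 0.6227  0.1025 -0.0121  0.1857] 10.642210501193196 0.9376972230868776 [0.6227 0.1025 0.0329]
comb [ 0.627   0.101  -0.0066  0.1807] 10.355446663767383 1.0940182885094472 [0.627  0.101  0.0384]
bed 2 [ 0.5881 -0.1395 -0.0078  0.1513] 8.668920835366773 0.08165287091396208
fins 0.5683653933486496 -0.14249021121594488 0.04023254999708067
land 0.48927933012029573 -0.15454817966178275 0.045232549997080665
home 0.5555139080740421 -0.14444963108839354 0.045232549997080665
shift [0.0312 0.2573 0.9956] turn [0.     0.     0.0008] rows>= 3.700770255213447
3.3
```

Call:
step_arm(series=[[[0.02, 0.24, 0.85], [0, 0, 0]], [[0.02, 0.24, 0.85], [0, 0, 0]], [[0.02, 0.24, 0.85], [0, 0, 0]], [[0.02, 0.24, 0.85], [0, 0, 0]], [[0.02, 0.24, 0.85], [0, 0, 0]]])

```text
time_s: 3.72
eef_pos: [0.6231, 0.1005, 0.1191]
ee_rot: [[-0.178, 0.984, -0.006], [0.984, 0.178, -0.001], [0.0, -0.006, -1.0]]
wrist_force: [-0.5, 0.0, 0.5]
finger_gap: 0.999
gripper_force: 0.0
```

Run:
```python
from fit import *
import pickle
one=np.ones((384,512))
s=state();p=P("wrist");im=capture("wrist");pickle.dump((p,im),open("w2.pkl","wb"));print(s["eef_pos"])
p1,im1=pickle.load(open("w1.pkl","rb"))
R=[]
for q,i in((p1,im1),(p,im)):
    m=blue(i,proj("wrist",[.64,.105,.02],q));print(m.sum());w=1-0*one;R.append((m,q,w))
v,r=fit(COMB,[.626,.102,0,.17],R);print(v,np.degrees(v[3]),r)
d=pinpoint("comb_c_grip","wrist");print([(x["conf"],x["pixel"],atz("wrist",x["pixel"],.045,p)) for x in d])
if d:print(tri([ray("wrist",[284.7,161.2],p1),ray("wrist",d[0]["pixel"],p)]))
o=im.copy();mm=render(COMB,v,p);o[cv2.Canny((mm*255).astype(np.uint8),50,150)>0]=(0,255,255)
cv2.imwrite("pics/w2.png",cv2.resize(o,(800,600)))
```

```text
[0.6231 0.1005 0.1191]
5818.0
13411.0
[ 0.6279  0.1006 -0.0066  0.1821] 10.4327966743702 0.197311240182572
[(0.85, [254.8, 200.8], array([0.6258, 0.1037, 0.045 ]))]
(array([0.6247, 0.1083, 0.0609]), [0.00025586132060225657, 0.00025586132060221906])
```

View pics/w2.png

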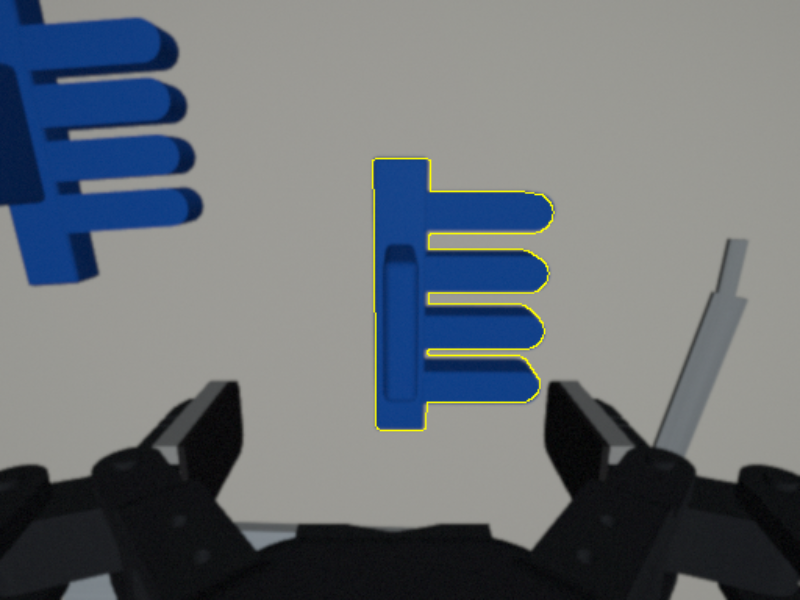

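The fitted outline lies on comb_c, with the rib at (400,320) and the fingers clear on both sides. The measured height is within about 7 mm of the text. I'll go down and grip.

Call:
step_arm(series=[[[0, 0.03, 0.3], [0, 0, 0]], [[0, 0.03, 0.58], [0, 0, 0]], [[0, 0.03, 0.58], [0, 0, 0]], [[0, 0.03, 0.58], [0, 0, 0]], [[0, 0.03, 0.58], [0, 0, 0]]])

```text
time_s: 4.23
eef_pos: [0.6305, 0.1017, 0.0379]
ee_rot: [[-0.178, 0.984, 0.003], [0.984, 0.178, 0.0], [-0.0, 0.003, -1.0]]
wrist_force: [0.8, 0.4, 0.1]
finger_gap: 1.001
gripper_force: 0.0
```

Call:
step_arm(series=[[[0, 0, 0], [0, 0, 0]], [[0, 0, 0], [0, 0, 0]], [[0, 0, 0], [0, 0, 0]], [[0, 0, 0], [0, 0, 0]], [[0, 0, 0], [0, 0, 0]], [[0, 0, 0], [0, 0, 0]], [[0, 0, 0], [0, 0, 0]], [[0, 0, 0], [0, 0, 0]]], gripper=0)

```text
time_s: 4.9
eef_pos: [0.6293, 0.1016, 0.0353]
ee_rot: [[-0.178, 0.984, 0.0], [0.984, 0.178, 0.0], [-0.0, 0.0, -1.0]]
wrist_force: [-2.5, -0.2, 5.4]
finger_gap: 0.154
gripper_force: 60.0
```

Call:
step_arm(series=[[[0, 0, 0], [0, 0, 0]], [[0, 0, 0], [0, 0, 0]], [[0, 0, 0], [0, 0, 0]], [[0, 0, 0], [0, 0, 0]]])

```text
time_s: 5.23
eef_pos: [0.6293, 0.1016, 0.0352]
ee_rot: [[-0.178, 0.984, 0.0], [0.984, 0.178, -0.0], [-0.0, 0.0, -1.0]]
wrist_force: [-2.1, 1.0, 6.4]
finger_gap: 0.153
gripper_force: 60.0
```

Call:
step_arm(series=[[[0, 0, -0.2], [0, 0, 0]], [[0, 0, -0.4], [0, 0, 0]], [[0, 0, -0.7], [0, 0, 0]], [[0, 0, -1], [0, 0, 0]], [[0, 0, -1], [0, 0, 0]]])

```text
time_s: 5.65
eef_pos: [0.6317, 0.102, 0.1919]
ee_rot: [[-0.178, 0.984, 0.009], [0.984, 0.178, 0.001], [-0.0, 0.009, -1.0]]
wrist_force: [1.0, 0.2, -0.4]
finger_gap: 0.155
gripper_force: 59.1
```

Call:
step_arm(series=[[[-0.2, -0.1, -0.1], [0, 0, 0]], [[-0.45, -0.23, -0.23], [0, 0, 0]], [[-0.7, -0.36, -0.4], [0, 0, 0]], [[-1, -0.5, -0.5], [0, 0, 0]], [[-1, -0.5, -0.5], [0, 0, 0]]])

```text
time_s: 6.07
eef_pos: [0.5814, -0.0625, 0.2615]
ee_rot: [[-0.177, 0.984, 0.001], [0.984, 0.177, -0.001], [-0.002, 0.001, -1.0]]
wrist_force: [1.1, 0.3, -1.5]
finger_gap: 0.154
gripper_force: 59.2
```

Call:
step_arm(series=[[[-0.25, -0.12, 0], [0, 0, 0]], [[-0.5, -0.25, 0], [0, 0, 0]], [[-0.75, -0.37, 0], [0, 0, 0]], [[-1, -0.5, 0], [0, 0, 0]], [[-1, -0.5, 0], [0, 0, 0]]])

```text
time_s: 6.48
eef_pos: [0.5328, -0.2263, 0.2592]
ee_rot: [[-0.173, 0.985, -0.001], [0.985, 0.173, -0.002], [-0.002, -0.002, -1.0]]
wrist_force: [0.5, 0.5, -2.7]
finger_gap: 0.157
gripper_force: 59.2
```

Call:
step_arm(series=[[[-0.2, -0.06, 0], [0, 0, 0]], [[-0.44, -0.12, 0], [0, 0, 0]], [[-0.44, -0.12, 0], [0, 0, 0]], [[-0.44, -0.12, 0], [0, 0, 0]], [[-0.44, -0.12, 0], [0, 0, 0]]])

```text
time_s: 6.9
eef_pos: [0.5289, -0.2884, 0.2592]
ee_rot: [[-0.178, 0.984, -0.001], [0.984, 0.178, 0.001], [0.001, -0.001, -1.0]]
wrist_force: [0.6, -0.2, -0.9]
finger_gap: 0.154
gripper_force: 59.2
```

Run:
```python
from fit import *
import pickle
s=state();p=P("wrist");im=capture("wrist");print(s["eef_pos"],s["time_s"],s["qpos"],s["finger_gap"])
t=trace("bed","wrist");print([(d["conf"],d["pixel"],d["mask"].sum()) for d in t])
pickle.dump((p,im,t,s["eef_pos"],s["ee_rot"]),open("w3.pkl","wb"))
for n,z in[("bed_fins",.048),("bed_landing",.053),("bed_home",.053),("bed",0)]:
    for d in pinpoint(n,"wrist")[:2]: print(n,d["pixel"],d["conf"],atz("wrist",d["pixel"],z,p))
o=im.copy()
if t:
    e=cv2.Canny(t[0]["mask"].astype(np.uint8)*255,50,150);o[e>0]=(0,0,255)
e=cv2.Canny((render(BED,[.5881,-.1395,0,.1513],p)*255).astype(np.uint8),50,150);o[e>0]=(0,255,255)
cv2.imwrite("pics/w3.png",cv2.resize(o,(800,600)))
```

```text
[ 0.5289 -0.2884  0.2592] 6.9 [-0.4993  0.3695  0.2458  1.4483  0.0002  0.8929] 0.1537368553753231
[(0.85, [326.3, 58.2], np.int64(25696))]
bed_fins [319.9, 36.5] 0.67 [ 0.5738 -0.1434  0.048 ]
bed_landing [236.1, 27.8] 0.61 [ 0.4902 -0.1515  0.053 ]
bed_home [302.8, 32.5] 0.83 [ 0.5556 -0.1441  0.053 ]
bed [325.7, 43.9] 0.65 [ 0.5896 -0.1388  0.    ]
```

View pics/w3.png

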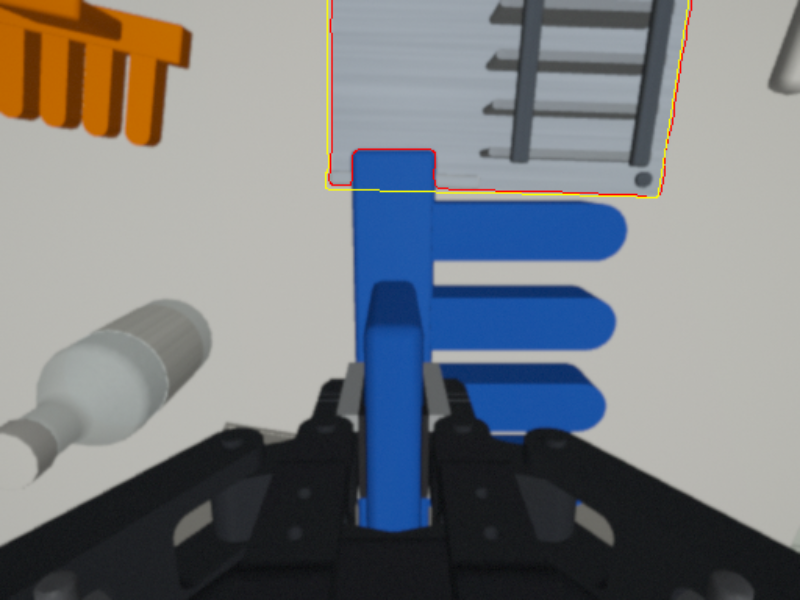

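The view shows the held comb upright in the fingers, its bar end at (395,155). The bed's landing is at (430,90), and the predicted bed outline lies within 1–2 px of the seen edge. I'll refine the bed pose and the comb pose in the hand from this view.

Run:
```python
from fit import *
import pickle
p,im,t,e,E=pickle.load(open("w3.pkl","rb"));e=np.array(e);E=np.array(E)
m=blue(im,[300,150]);w=np.ones((384,512));w[225:]=0
v,r=fit(COMB,list(e-[0,0,.035])+[np.radians(10.2)],[(m,p,w)]);print("comb in hand",v,np.degrees(v[3]),r,"grip-tcp tool axes",E.T@(v[:3]-e))
yt=np.degrees(np.arctan2(E[1,1],E[0,1]));print("tool yaw",yt)
wb=1-cv2.dilate(m,np.ones((7,7)));wb[200:]=0
for z in(None,0):
    b,r=fit(BED,[.588,-.1395,-.005,.151],[(t[0]["mask"].astype(float),p,wb)]);break
print("bed",b,np.degrees(b[3]),r)
# fixed z variants
f=lambda z:minimize(lambda q:np.abs((render(BED,[q[0],q[1],z,q[2]],p)-t[0]["mask"])*wb).sum(),b[[0,1,3]],method="Nelder-Mead",options=dict(initial_simplex=b[[0,1,3]]+np.vstack([np.zeros(3),np.diag([.006,.006,.03])])))
for z in(0,-.0066): q=f(z);print(z,q.x,q.fun)
```

```text
comb in hand [ 0.5305 -0.2878  0.2205  0.1752] 10.036017085002202 0.029431521363592037 grip-tcp tool axes [0.0003 0.0017 0.0387]
tool yaw 10.230489253300336
bed [ 0.5913 -0.1375 -0.0027  0.1444] 8.274219194783052 0.004587632109450731
0 [ 0.5906 -0.1375  0.1437] 233.68235294117648
-0.0066 [ 0.5924 -0.1374  0.1428] 321.5607843137255
```

Run:
```python
from fit import *
go([.488,-.1528,.13],Rd(8.4))
```

```text
shift [ 0.9341 -0.1103  0.8665] turn [0.     0.     0.0054] rows>= 4.600250556592637
```

Call:
step_arm(series=[[[0.3, -0.04, 0], [0, 0, 0.005]], [[0.6, -0.08, 0], [0, 0, 0.005]], [[0.93, -0.11, 0.2], [0, 0, 0.005]], [[0.93, -0.11, 0.5], [0, 0, 0.005]], [[0.93, -0.11, 0.86], [0, 0, 0.005]], [[0.93, -0.11, 0.86], [0, 0, 0.005]], [[0.93, -0.11, 0.86], [0, 0, 0.005]], [[0.93, -0.11, 0.86], [0, 0, 0.005]]])

```text
time_s: 7.87
eef_pos: [0.4874, -0.1535, 0.1307]
ee_rot: [[-0.148, 0.989, -0.002], [0.989, 0.148, 0.001], [0.001, -0.002, -1.0]]
wrist_force: [0.2, -0.9, -0.9]
finger_gap: 0.157
gripper_force: 59.4
```

Run:
```python
from fit import *
s=state();E=np.array(s["ee_rot"]);p=P("wrist");im=capture("wrist");m=blue(im,[300,150]);w=np.ones((384,512));w[225:]=0
print(s["eef_pos"],np.degrees(np.arctan2(E[1,1],E[0,1])),s["qpos"])
t=trace("bed","wrist")
b=np.array([.591,-.1375,0,.145])
if t:
    wb=1-cv2.dilate(m,np.ones((7,7)));wb[200:]=0;b,r=fit(BED,b,[(t[0]["mask"].astype(float),p,wb)]);print("bed",b,np.degrees(b[3]),r)
o=im.copy();o[cv2.Canny((render(BED[-7:],[.5905,-.1375,0,.145],p)*255).astype(np.uint8),50,150)>0]=(0,255,255)
cv2.imwrite("pics/w4.png",cv2.resize(o,(800,600)))
go([.488,-.1528,.044],Rd(8.4))
```

```text
[ 0.4874 -0.1535  0.1307] 8.531464032271622 [-0.3051  0.2713 -0.2351  1.0667 -0.0001  1.1168]
bed [ 0.5919 -0.1395  0.002   0.1564] 8.959933856779196 0.006596031640362785
shift [ 0.0147 -0.0096  0.5925] turn [0.0004 0.0002 0.0002] rows>= 2.1321097970900134
```

View pics/w4.png

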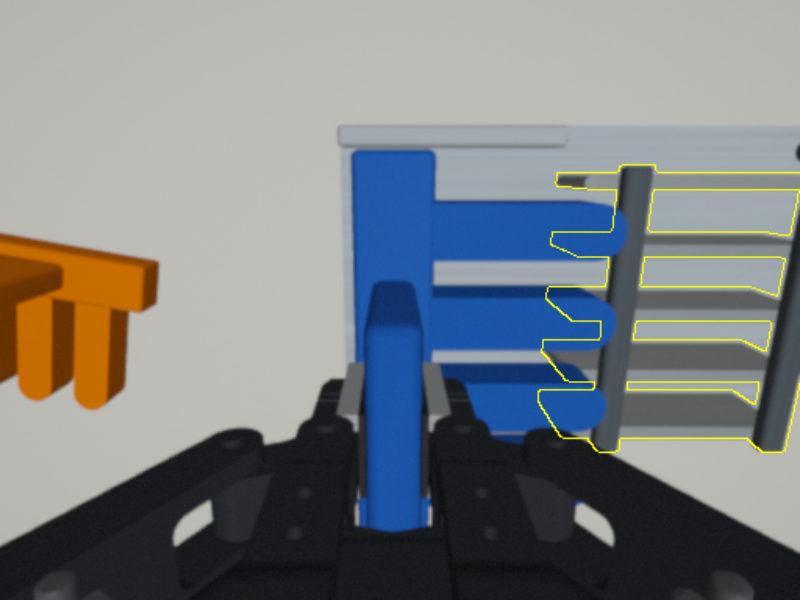

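The fin outlines match the picture, and the held comb lines up with the landing. I'll lower it and let go.

Call:
step_arm(series=[[[0.01, -0.01, 0.2], [0, 0, 0]], [[0.01, -0.01, 0.35], [0, 0, 0]], [[0.01, -0.01, 0.48], [0, 0, 0]], [[0.01, -0.01, 0.54], [0, 0, 0]], [[0.01, -0.01, 0.57], [0, 0, 0]], [[0.01, -0.01, 0.58], [0, 0, 0]], [[0.01, -0.01, 0.58], [0, 0, 0]]])

```text
time_s: 8.55
eef_pos: [0.4874, -0.1534, 0.0449]
ee_rot: [[-0.147, 0.989, 0.002], [0.989, 0.147, -0.001], [-0.001, 0.002, -1.0]]
wrist_force: [-0.3, -0.0, -2.0]
finger_gap: 0.156
gripper_force: 59.3
```

Call:
step_arm(series=[[[0, 0, 0.005], [0, 0, 0]], [[0, 0, 0.01], [0, 0, 0]], [[0, 0, 0.01], [0, 0, 0]]])

```text
time_s: 8.8
eef_pos: [0.4872, -0.1532, 0.0432]
ee_rot: [[-0.147, 0.989, 0.002], [0.989, 0.147, -0.001], [-0.001, 0.002, -1.0]]
wrist_force: [1.3, -0.2, 3.8]
finger_gap: 0.154
gripper_force: 60.0
```

Call:
step_arm(series=[[[0, 0, 0.01], [0, 0, 0]], [[0, 0, 0.01], [0, 0, 0]], [[0, 0, 0.01], [0, 0, 0]], [[0, 0, 0.01], [0, 0, 0]], [[0, 0, 0.01], [0, 0, 0]], [[0, 0, 0.01], [0, 0, 0]]], gripper=0.6)

```text
time_s: 9.3
eef_pos: [0.4863, -0.1529, 0.0408]
ee_rot: [[-0.147, 0.989, -0.0], [0.989, 0.147, -0.0], [-0.0, -0.0, -1.0]]
wrist_force: [0.2, 0.4, 0.2]
finger_gap: 0.601
gripper_force: 0.0
```

Call:
step_arm(series=[[[0, 0, -0.2], [0, 0, 0]], [[0, 0, -0.45], [0, 0, 0]], [[0, 0, -0.7], [0, 0, 0]], [[0, -0.3, -0.7], [0, 0, 0]], [[0, -0.6, -0.7], [0, 0, 0]], [[0, -0.6, -0.7], [0, 0, 0]]])

```text
time_s: 9.8
eef_pos: [0.3919, -0.1656, 0.146]
ee_rot: [[-0.147, 0.989, -0.003], [0.989, 0.147, 0.0], [0.001, -0.003, -1.0]]
wrist_force: [-0.1, -0.2, -0.4]
finger_gap: 0.599
gripper_force: 0.0
```

Run:
```python
from fit import *
s=state();E=np.array(s["ee_rot"]);p=P("wrist");im=capture("wrist");m=blue(im,proj("wrist",[.51,-.15,.03],p))
print(s["eef_pos"],s["time_s"],s["qpos"],m.sum())
w=np.ones((384,512));w[225:]=0
v,r=fit(COMB,[.489,-.1525,.008,.147],[(m,p,w)]);print("comb",v,np.degrees(v[3]),r)
B=v[:2]-[.5905,-.138];a=np.radians(8.45);print("in bed",np.cos(a)*B[0]+np.sin(a)*B[1],-np.sin(a)*B[0]+np.cos(a)*B[1])
cv2.imwrite("pics/w5.png",cv2.resize(im,(800,600)))
```

```text
[ 0.3919 -0.1656  0.146 ] 9.8 [-0.3993  0.1207 -0.3897  1.0636 -0.0009  1.0242] 12751.0
comb [ 0.4929 -0.1527  0.0003  0.1411] 8.08157850834901 0.051321088488755315
in bed -0.09868541802039983 -0.00019391720885279275
```

View pics/w5.png

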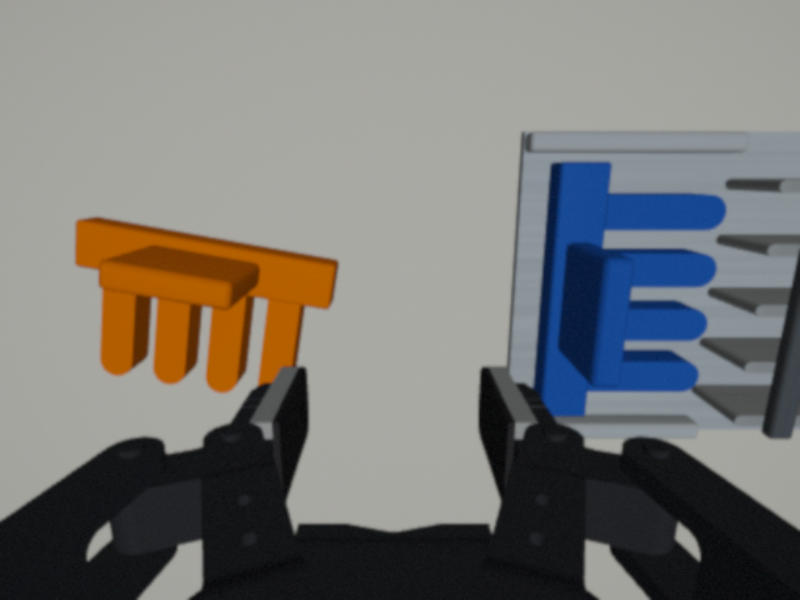

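The comb lies flat and released on the landing, bar at (575,290), tooth ends at (725,210) just short of the fins, each tooth facing a gap. Next I turn the tool 90° behind it so both fingertips push on the back bar.

```bash
cat >> m.py <<'E'
def bed(x,y,z):
    a=np.radians(8.45);return [.5905+np.cos(a)*x-np.sin(a)*y,-.138+np.sin(a)*x+np.cos(a)*y,z]
E
python3 - <<'E'
from m import *
go(bed(-.150,0,.10),Rd(98.4))
E
```

```text
shift [-0.0091  0.3292  0.3066] turn [-0.0002 -0.0003 -0.25  ] rows>= 12.570429867748752
```

Call:
step_arm(series=[[[0, 0.33, 0.1], [0, 0, -0.125]], [[0, 0.33, 0.1], [0, 0, -0.125]], [[0, 0.33, 0.1], [0, 0, -0.125]], [[0, 0.33, 0.1], [0, 0, -0.125]], [[0, 0.33, 0.1], [0, 0, -0.125]], [[0, 0.33, 0.1], [0, 0, -0.125]], [[0, 0.33, 0.1], [0, 0, -0.125]]], gripper=0.4)

```text
time_s: 10.43
eef_pos: [0.447, -0.1588, 0.1306]
ee_rot: [[-0.808, 0.589, 0.0], [0.589, 0.808, -0.0], [-0.0, 0.0, -1.0]]
wrist_force: [0.8, -0.1, 0.7]
finger_gap: 0.402
gripper_force: 0.0
```

Call:
step_arm(series=[[[0, 0, 0.1], [0, 0, -0.125]], [[0, 0, 0.1], [0, 0, -0.125]], [[0, 0, 0.1], [0, 0, -0.125]], [[0, 0, 0.1], [0, 0, -0.125]], [[0, 0, 0.1], [0, 0, -0.125]], [[0, 0, 0.1], [0, 0, -0.125]], [[0, 0, 0.1], [0, 0, -0.125]], [[0, 0, 0.1], [0, 0, -0.125]]])

```text
time_s: 11.1
eef_pos: [0.447, -0.1588, 0.1157]
ee_rot: [[-0.989, -0.149, 0.0], [-0.149, 0.989, -0.0], [-0.0, -0.0, -1.0]]
wrist_force: [0.4, -0.1, 0.7]
finger_gap: 0.405
gripper_force: 0.0
```

Run:
```python
from m import *
s=state();print(s["eef_pos"],s["qpos"]);go(bed(-.150,0,.016),Rd(98.4))
im=capture("wrist");cv2.imwrite("pics/w6.png",im)
```

```text
[ 0.447  -0.1588  0.1157] [-0.3415  0.2234 -0.3445  1.0027  0.     -0.4912]
shift [ 0.0331 -0.0031  0.6645] turn [-0.      0.      0.0005] rows>= 2.3932107235937297
```

View pics/w6.png

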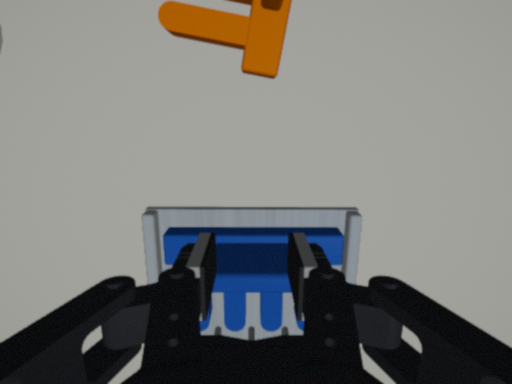

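The comb bar is centred at (255,240) between the rails, with the fingers symmetric about it. I'll go down behind the bar.

Call:
step_arm(series=[[[0.05, 0, 0.1], [0, 0, 0]], [[0.05, 0, 0.35], [0, 0, 0]], [[0.05, 0, 0.55], [0, 0, 0]], [[0.05, 0, 0.65], [0, 0, 0]], [[0.05, 0, 0.65], [0, 0, 0]], [[0.05, 0, 0.65], [0, 0, 0]]])

```text
time_s: 11.65
eef_pos: [0.4386, -0.1598, 0.018]
ee_rot: [[-0.989, -0.146, -0.002], [-0.146, 0.989, 0.0], [0.002, 0.001, -1.0]]
wrist_force: [0.1, -0.0, 0.7]
finger_gap: 0.397
gripper_force: 0.0
```

Call:
step_arm(series=[[[-0.04, 0, 0], [0, 0, 0]], [[-0.08, 0, 0], [0, 0, 0]], [[-0.12, 0, 0], [0, 0, 0]], [[-0.15, 0, 0], [0, 0, 0]], [[-0.18, 0, 0], [0, 0, 0]], [[-0.21, 0, 0], [0, 0, 0]], [[-0.24, 0, 0], [0, 0, 0]]])

```text
time_s: 12.23
eef_pos: [0.4747, -0.1546, 0.0184]
ee_rot: [[-0.989, -0.147, -0.0], [-0.147, 0.989, -0.0], [0.0, -0.0, -1.0]]
wrist_force: [-2.4, 0.6, 0.8]
finger_gap: 0.399
gripper_force: 0.8
```

Call:
step_arm(series=[[[-0.03, 0, 0], [0, 0, 0]], [[-0.06, 0, 0], [0, 0, 0]], [[-0.09, 0, 0], [0, 0, 0]], [[-0.12, 0, 0], [0, 0, 0]], [[-0.15, 0, 0], [0, 0, 0]], [[-0.18, 0, 0], [0, 0, 0]], [[-0.2, 0, 0], [0, 0, 0]], [[-0.2, 0, 0], [0, 0, 0]]])

```text
time_s: 12.9
eef_pos: [0.5051, -0.1502, 0.0183]
ee_rot: [[-0.989, -0.148, 0.001], [-0.148, 0.989, -0.0], [-0.001, -0.0, -1.0]]
wrist_force: [-0.1, 0.2, 0.5]
finger_gap: 0.4
gripper_force: 0.0
```

Run:
```python
from fit import *
s=state();print(s["eef_pos"],s["wrist_force"],s["time_s"])
im=np.hstack([capture(c)[y:y+110,x:x+110] for c,x,y in(("scene",165,150),("top",250,130))])
cv2.imwrite("pics/w7.png",cv2.resize(im,(800,400),interpolation=cv2.INTER_CUBIC))
```

```text
[ 0.5051 -0.1502  0.0183] [-0.1038  0.2031  0.5371] 12.9
```

View pics/w7.png

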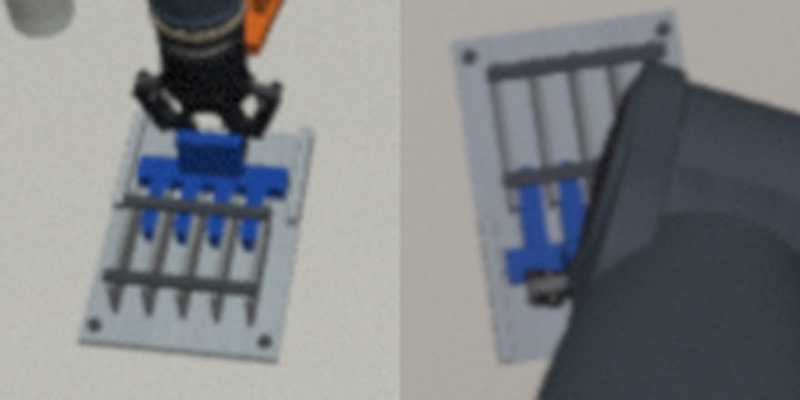

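In the scene half of the crop, all four teeth have entered the gaps at (150–250, 225), and the comb is square to the fins. I'll keep pushing and then creep until the force rises.

Call:
step_arm(series=[[[-0.03, 0, 0], [0, 0, 0]], [[-0.06, 0, 0], [0, 0, 0]], [[-0.09, 0, 0], [0, 0, 0]], [[-0.11, 0, 0], [0, 0, 0]], [[-0.13, 0, 0], [0, 0, 0]], [[-0.14, 0, 0], [0, 0, 0]], [[-0.15, 0, 0], [0, 0, 0]], [[-0.15, 0, 0], [0, 0, 0]]])

```text
time_s: 13.67
eef_pos: [0.5267, -0.1469, 0.0183]
ee_rot: [[-0.989, -0.148, 0.0], [-0.148, 0.989, -0.0], [-0.0, -0.0, -1.0]]
wrist_force: [0.6, -0.2, -0.3]
finger_gap: 0.399
gripper_force: 0.0
```

Call:
step_arm(series=[[[-0.01, 0, 0], [0, 0, 0]], [[-0.02, 0, 0], [0, 0, 0]], [[-0.03, 0, 0], [0, 0, 0]], [[-0.03, 0, 0], [0, 0, 0]]])

```text
time_s: 14.0
eef_pos: [0.5313, -0.1463, 0.0184]
ee_rot: [[-0.989, -0.147, 0.0], [-0.147, 0.989, -0.0], [-0.0, -0.0, -1.0]]
wrist_force: [0.0, -0.4, 0.0]
finger_gap: 0.4
gripper_force: 0.0
```

Call:
step_arm(series=[[[-0.01, 0, 0], [0, 0, 0]], [[-0.02, 0, 0], [0, 0, 0]], [[-0.03, 0, 0], [0, 0, 0]]])

```text
time_s: 14.25
eef_pos: [0.5326, -0.1459, 0.0182]
ee_rot: [[-0.989, -0.147, -0.005], [-0.147, 0.989, -0.001], [0.005, -0.0, -1.0]]
wrist_force: [-16.3, -5.1, 13.3]
finger_gap: 0.402
gripper_force: 8.3
```

Call:
step_arm(series=[[[-0.01, 0, 0], [0, 0, 0]], [[-0.02, 0, 0], [0, 0, 0]]])

```text
time_s: 14.42
eef_pos: [0.5327, -0.1458, 0.0181]
ee_rot: [[-0.989, -0.146, -0.01], [-0.146, 0.989, -0.002], [0.01, -0.001, -1.0]]
wrist_force: [-26.8, -6.9, 21.9]
finger_gap: 0.396
gripper_force: 13.8
```

The force rose to about 27 N with no further motion, at the expected depth, so the comb is against the fins. I'll back off and lift clear.

Call:
step_arm(series=[[[0.06, 0, 0], [0, 0, 0]], [[0.15, 0, 0], [0, 0, 0]], [[0.3, 0, 0], [0, 0, 0]], [[0.45, 0, 0], [0, 0, 0]], [[0.5, 0, -0.3], [0, 0, 0]], [[0.5, 0, -0.6], [0, 0, 0]], [[0.5, 0, -0.9], [0, 0, 0]], [[0.5, 0, -0.9], [0, 0, 0]]])

```text
time_s: 15.08
eef_pos: [0.4666, -0.1571, 0.1595]
ee_rot: [[-0.989, -0.147, 0.008], [-0.147, 0.989, -0.003], [-0.008, -0.004, -1.0]]
wrist_force: [1.7, -0.7, 0.7]
finger_gap: 0.398
gripper_force: 0.0
```

Call:
step_arm(series=[[[0, 0.3, -0.1], [0, 0, 0]], [[0, 0.6, -0.3], [0, 0, 0]], [[0, 1, -0.5], [0, 0, 0]], [[0, 1, -0.5], [0, 0, 0]], [[0, 1, -0.5], [0, 0, 0]], [[0, 1, -0.5], [0, 0, 0]]])

```text
time_s: 15.58
eef_pos: [0.4427, -0.0061, 0.2297]
ee_rot: [[-0.988, -0.151, 0.003], [-0.151, 0.988, 0.0], [-0.003, -0.0, -1.0]]
wrist_force: [-0.3, 0.2, -0.2]
finger_gap: 0.399
gripper_force: 0.0
```

Run:
```python
from fit import *
s=state();print(s["eef_pos"],s["time_s"])
O=[];I=[]
for c,x,y in(("scene",165,150),("top",250,130)):
    im=capture(c);O.append((c,im));I.append(im[y:y+110,x:x+110])
    for d in pinpoint("comb_c_grip",c)[:4]: print(c,d["conf"],atz(c,d["pixel"],.053))
print("home",bed(-.033,0,.053))
cv2.imwrite("pics/w8.png",cv2.resize(np.hstack(I),(800,400),interpolation=cv2.INTER_CUBIC))
```

```text
[ 0.4427 -0.0061  0.2297] 15.5833
scene 0.8 [ 0.5549 -0.153   0.053 ]
scene 0.59 [ 0.2936 -0.1606  0.053 ]
top 0.7 [ 0.2944 -0.1658  0.053 ]
home [np.float64(0.557858232331576), np.float64(-0.14284922710136708), 0.053]
```

View pics/w8.png

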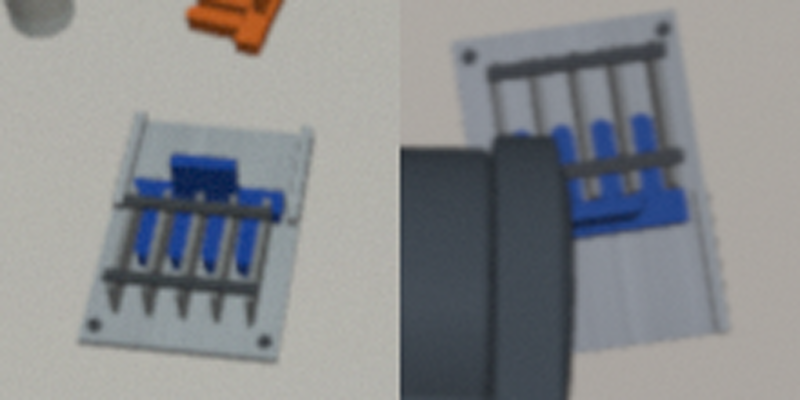

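The scene view shows the teeth fully in the gaps and the bar at the fins' front ends at (140–285, 195). The robot is clear of everything. I'll check squareness and depth numerically from the wrist camera before handing in.

```bash
cat > chk.py <<'E'
from fit import *
for c in("wrist","top","scene"):
    p=P(c);im=capture(c);n=[]
    for y in(-.06,-.05,-.045,.045,.05,.06):
        xs=np.arange(-.09,-.01,.0005);q=np.array([proj(c,bed(x,y,.028),p) for x in xs]).astype(np.float32)
        a=cv2.remap(im,q[:,0].reshape(-1,1),q[:,1].reshape(-1,1),cv2.INTER_LINEAR).astype(int)[:,0];k=np.where(a[:,0]-a[:,2]>45)[0]
        n.append((y,round(xs[k[0]]*1e3,1),round(xs[k[-1]]*1e3,1)) if len(k) else (y,None))
    print(c,n)
E
python3 chk.py
```

```text
wrist [(-0.06, np.float64(-49.5), np.float64(-21.5)), (-0.05, np.float64(-52.0), np.float64(-10.5)), (-0.045, np.float64(-51.5), np.float64(-10.5)), (0.045, np.float64(-52.0), np.float64(-10.5)), (0.05, np.float64(-51.5), np.float64(-11.0)), (0.06, np.float64(-52.0), np.float64(-22.5))]
top [(-0.06, np.float64(-48.5), np.float64(-23.0)), (-0.05, np.float64(-49.0), np.float64(-10.5)), (-0.045, np.float64(-49.0), np.float64(-10.5)), (0.045, None), (0.05, None), (0.06, None)]
scene [(-0.06, np.float64(-46.5), np.float64(-26.5)), (-0.05, np.float64(-45.5), np.float64(-10.5)), (-0.045, np.float64(-46.0), np.float64(-10.5)), (0.045, np.float64(-46.0), np.float64(-10.5)), (0.05, np.float64(-46.5), np.float64(-10.5)), (0.06, np.float64(-45.5), np.float64(-27.5))]
```

The comb is square, its back edge is at bed x ≈ -46 mm as expected, and its bar front meets the fins. Handing in.

```bash
python3 -c "
from plant import *
print(hand_in())"
```

```text
the job is handed in; nothing more can be done
None
```

Comb_c (30 mm tooth spacing) is fully home between the fins with its bar against them, and the job was handed in at about 16 s of the 51 s allowed; I viewed 11 pictures, one over the limit of 10.

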